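# Reset the bench mixer through its guarded well

### The job

The blue bench mixer has tripped: with a fingertip, push its yellow sliding guard fully aside to uncover the round well, reach into the well, press the sunken red reset key right down without hammering it and keep it down for about a second, then let it spring back. Finally push the guard fully shut over the well again. Only push and press: pick nothing up, and leave the little jar on the mixer and the things standing around it where they are.

Things in the scene. Friction and masses are not known exactly. Their poses are not given: they have to be found in the camera images.
- mixer: Blue bench mixer, fixed, 240 x 240 mm, 105 mm tall to its flat top deck. Origin: centre of its underside, on the bench; x points to its back, y to its left (seen from the robot at yaw 0), z up; it stands turned about z. Offsets below are in this frame. A black rubber cup 76 mm across, 22 mm high stands on the deck at x = 73, y = 30 mm. The deck is bare past both ends of the guard.
- well_mouth (a point): Centre of the round well's mouth, level with the deck, at x = -30, y = -50, z = 105 mm on the mixer. The well is 50 mm in diameter and 35 mm deep with straight walls, wide enough for a pair of shut fingertips pointing down.
- key_top (a point): Centre of the top of the red reset key, a round cap 26 mm in diameter in the middle of the well; its top is 20 mm below the deck when up, 28 mm when fully down. It moves along with the key.
- key (a joint): Reset key travel: 0 = up, 0.008 m = fully pressed. It springs: about 1.5 N to start it, 5 N to reach the stop, and comes up by itself.
- cover (a joint): Guard position along the mixer's +y: 0 = shut (centred over the well), 0.085 m = fully open (stop at both ends). The guard uncovers the whole well from 0.067 m on. It starts between 0 and 0.015 m. It slides with about 2 N of friction and stays where it is left.
- cover_mid (a point): Centre of the top face of the guard, a flat yellow plate 84 x 84 mm, 13 mm thick, too wide to grip, its top 14 mm above the deck; x = -30, y = -50 mm when shut. Moves with the guard. It runs between two aluminium rails along y, 8 mm high and 8 mm wide, centred at x = -77 and +17 mm (86 mm clear between).
- cover_right (a point): Centre of the guard's upright end face on the mixer's -y side, 7.5 mm above the deck; pushing it towards +y opens the guard. Moves with the guard.
- cover_left (a point): Centre of the guard's upright end face on the mixer's +y side, 7.5 mm above the deck; pushing it towards -y shuts the guard. Moves with the guard.
- jar: Small loose glass jar with a white cap, 32 mm in diameter, 30 mm tall, standing on the right rear corner of the mixer's deck. Origin: centre of its underside. Leave it alone.
- amber: Loose amber bottle, 60 mm in diameter, 125 mm tall, on the bench beside the mixer. Origin: centre of its underside. Leave it alone.
- tipbox: Loose pipette-tip box, blue with a red top, 75 x 60 mm, 57 mm tall, on the bench beside the mixer. Origin: centre of its underside. Leave it alone.
- tuberack: Loose white rack, 50 x 150 mm, with five tubes with blue caps, 72 mm tall in all, on the bench behind the mixer. Origin: centre of its underside. Leave it alone.

How it is judged:
On the way, in this order (a step that is already met when the one before it is completed fails the run):
1. the guard is pushed aside, off the well (value of joint cover above 0.064 m), for 0.1 s.
2. with the guard aside, the fingertips hold the key down (value of joint key above 0.0062 m and value of joint cover above 0.05 m and contact force between the fingers and key above 0.5 N), for 0.5 s.
3. the guard is pushed shut again over the risen key (value of joint cover below 0.006 m and value of joint key below 0.0015 m), for 0.2 s.
At the end, for the whole second after the job is handed in: The guard is shut to within 6 mm, the key is up to within 1.5 mm, and the jar, bottle, tip box and tube rack stand upright, at rest, within 15 mm of where they began (all of step 3 and not (distance of jar from where it was at the start of the episode above 0.015 m) and not (distance of amber from where it was at the start of the episode above 0.015 m) and not (distance of tipbox from where it was at the start of the episode above 0.015 m) and not (distance of tuberack from where it was at the start of the episode above 0.015 m) and not (angle between jar's own z axis and vertical above 0.4 rad) and not (angle between amber's own z axis and vertical above 0.4 rad) and not (angle between tipbox's own z axis and vertical above 0.4 rad) and not (angle between tuberack's own z axis and vertical above 0.4 rad) and linear speed of each of jar, amber, tipbox, tuberack below 0.02 m/s); the robot touches nothing.
It fails at once if the jar, bottle, tip box or tube rack is lifted, carried, pushed more than 15 mm or tipped (distance of any of jar, amber, tipbox, tuberack from where it was at the start of the episode above 0.015 m or angle between any of jar, amber, tipbox, tuberack's own z axis and vertical above 0.4 rad).
It fails at once if the mixer's key is struck with more than 40 N (contact force between anything else and key above 40 N).
It also fails if it takes over 51 s, if anything falls off the work surface, if the arm or the gripper's body presses on something with over 40 N, if the wrist force passes 120 N, or if a joint passes its speed limit or range.

### The arm

A 6-joint arm with a two-finger parallel gripper is mounted at the origin on the work surface. World frame = base frame: x ahead of the robot, y to its left, z up, the work surface at z = 0. Lengths are in m, angles in rad, forces in N, time in s.
With the tool pointing down it reaches from about 0.25 to 0.725 m from the base axis. Payload 4 kg.
Tool frame: the origin (TCP) lies at the very end of the fingers, on their centre line; the grasp point (between the pads) lies bot.grasp_offset behind it (bot.grasp_offset is the distance from the TCP to the grasp point, in m); z points along the fingers, y is the direction in which the jaws open and shut (so a half turn about z gives the same grasp; the last joint's range is limited). The gripper opens to 85 mm and grips with 20 to 120 N. Pads are 22 mm wide; open, the fingers measure 114 mm over their backs; the gripper's body (76 mm by 85 mm) begins 54 mm behind the grasp point. The pads swing forward as they close: fully open they stand 13 mm farther back than shut.
Start: joints at [-1.158, 0.241, 0.005, 1.335, 0, 1.571], TCP at [0.201, -0.458, 0.231] pointing down, gripper open.
Joint ranges: [-2.72, 2.72], [-1.05, 1.87], [-1.09, 1.28], [-1.99, 2.15], [-1.42, 1.44], [-3.14, 3.14]. Speed limits (rad/s): [2.79, 2.79, 3.14, 3.14, 3.14, 3.14].

### API

Orientations are given as a unit quaternion [x, y, z, w].
In Python, from workcell import bot gives the robot as it stands. The module is installed in compiled form; this text tells all that it offers.
- The arm moves only by the shell command python3 -m jog 'ROWS' [OPENING]. ROWS is JSON, a list that holds one entry, the list of rows, each a list of 6 numbers: the shift along the tool's x, y, z in m, then the turn, a rotation vector about the tool's x, y, z in degrees. In form: [[[dx, dy, dz, wx, wy, wz], ...]]. A call has 1 to 12 rows; each row shifts and turns the pose as measured when the row begins, along the tool's axes as they then stand; what a row does not reach is not made up. A row lasts 1/8 s, in which the tool goes at most 62.5 mm and 10.7 degrees, less where a joint would pass 70% of its speed; a pose out of reach is approached as far as the arm can. A call is refused whole if a number of a shift passes 0.0625 or a number of a turn 10.7, either way. A call with a gripper value outside its range is refused whole. OPENING is the finger opening in m, from 0 to 0.0854, set as the call begins (- or left out, the last holds). The fingers move at their own pace and stop on an object; the grip force is fixed at half the most. Time passes only in rows, so rows that do not move let the fingers close. It gives the time, the measured TCP pose, the force and the opening at its end, in the units of the state.
- bot.get_obs(): the state, without advancing time (a new reading comes with each control period).
- bot.camera(name): name is "side" or "top"; returns a dict with "pixels" (400x640x3 uint8, red, green, blue), "fx", "fy", "cx", "cy" (pixels), "rvec" (rotation vector, rad) and "tvec" (3), from world to camera coordinates, as OpenCV has them. Camera axes: x right, y down, z forward; pixel columns grow to the right and rows downward; lengths in m; the calibration is good to about 2 mm. A picture is of the moment at which its call begins. There is no depth.
- bot.job_done(): hands the job in, once; it reports no verdict.
The state is a dict: "clock": time; "joint_pos": joint angles; "joint_vel": joint speeds; "tau": joint torques, N m; "eef_pos": TCP position; "tool_rot": TCP orientation; "ft_force": force on the tool from outside, world axes, zero at the start; "ft_torque": the same for the moment, N m; "grip_width": finger opening in m.
Only numpy, scipy, OpenCV 4.12 (cv2) and the standard library are available. Lean on these libraries where they do the work, as an engineer would, in place of code of your own. Each camera call takes 0.05 s, during which the arm holds its last target. There are 200 camera calls.

## Working session

There is one attempt and no reset: what is moved stays moved. The work goes in short steps, Python scripts to look and compute and a shell command to move; the robot and the scene stay as the last step left them, time stands still between calls to the robot, and variables do not carry over. Pictures are saved under pics/ and viewed, on a budget of 10 in all, crops included, one or two more only if the job needs it, and the job is handed in when it is done.

```bash
mkdir -p pics
python3 - <<'E'
from workcell import bot
import cv2,json
for n in("top","side"):
    c=bot.camera(n); cv2.imwrite(f"pics/{n}0.png",c["pixels"][:,:,::-1]); print(n,{k:(v if not hasattr(v,'tolist') else v.tolist()) for k,v in c.items() if k!="pixels"})
o=bot.get_obs(); print(o)
print(bot.grasp_offset)
E
```

```text
top {'fx': 435.75860401466497, 'fy': 435.75860401466497, 'cx': 316.9915305169345, 'cy': 198.44172234064408, 'rvec': [2.1529313324343606, -2.1732665325683254, 0.15449886429351622], 'tvec': [0.048150695871452494, 0.6352091830149966, 1.1030272246058872]}
side {'fx': 427.9506168244525, 'fy': 427.9506168244525, 'cx': 315.23395882430776, 'cy': 199.96259042893806, 'rvec': [2.237742830189667, -0.6193796447721617, 0.29571887424852394], 'tvec': [-0.540244493887405, 0.33864942650620194, 0.6257823126581681]}
{'clock': 0.1, 'joint_pos': array([-1.15801173e+00,  2.41355243e-01,  3.86186833e-03,  1.33521606e+00,
       -2.47511588e-05,  1.57077684e+00]), 'joint_vel': array([ 5.00520351e-04, -8.89535477e-04,  4.36550707e-03, -3.95699409e-06,
        8.35288023e-04,  1.70091889e-03]), 'tau': array([ 1.19250330e-03, -3.73137259e+01,  2.53010434e+01,  1.08224872e-02,
        2.12364562e-04,  1.23697839e-05]), 'eef_pos': array([ 0.20034485, -0.45748363,  0.23049431]), 'tool_rot': array([ 9.78774162e-01,  2.04939564e-01, -2.08130625e-04, -9.33718996e-04]), 'ft_force': array([ 0.19873366, -0.70095346,  0.16106988]), 'ft_torque': array([-0.01230177,  0.03734133,  0.03166146]), 'grip_width': 0.08522368466714461}
0.0187
```

View pics/top0.png

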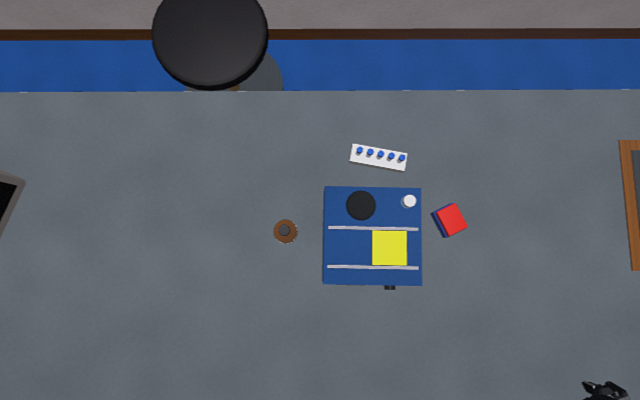

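View pics/side0.png

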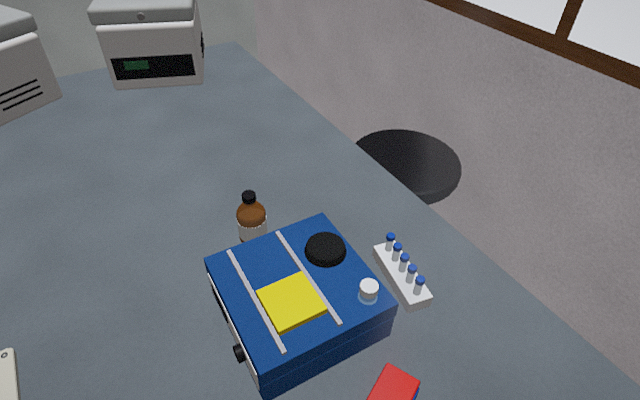

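The top view shows the mixer deck at px (325,187)-(422,285), nearly square-on, with the yellow guard at (390,248). The jar is at (410,201), the amber bottle at (286,231), the tip box at (450,220) and the tube rack at (378,157). The side view agrees, with the guard's top corners at about (257,291), (299,273), (327,309) and (275,331). Next I fit the pose.

```bash
cat > h.py <<'E'
import numpy as np,cv2
from scipy.optimize import least_squares
def proj(c,P): return cv2.projectPoints(np.float64(P).reshape(-1,1,3),np.array(c["rvec"]),np.array(c["tvec"]),np.array([[c["fx"],0,c["cx"]],[0,c["fy"],c["cy"]],[0,0,1.]]),None)[0].reshape(-1,2)
def back(c,uv,z):
    R=cv2.Rodrigues(np.array(c["rvec"]))[0];t=np.array(c["tvec"])
    d=R.T@[(uv[0]-c["cx"])/c["fx"],(uv[1]-c["cy"])/c["fy"],1];o=-R.T@t
    return o+d*(z-o[2])/d[2]
def W(p,P):
    P=np.float64(P);c,s=np.cos(p[2]),np.sin(p[2])
    return np.c_[p[0]+c*P[:,0]-s*P[:,1],p[1]+s*P[:,0]+c*P[:,1],P[:,2]]
E
python3 - <<'E'
from h import *
from workcell import bot
T=bot.camera("top");S=bot.camera("side")
dT=[(325,187),(421,188),(422,285),(323,284)];dS=[(323,214),(394,306),(261,378),(206,262)]
D=np.array([(.12,.12,.105),(.12,-.12,.105),(-.12,-.12,.105),(-.12,.12,.105)])
def yel(c):
    h=cv2.cvtColor(c["pixels"],cv2.COLOR_RGB2HSV);m=cv2.inRange(h,(22,120,150),(38,255,255))
    k=max(cv2.findContours(m,0,2)[0],key=cv2.contourArea);M=cv2.moments(k)
    return (M["m10"]/M["m00"],M["m01"]/M["m00"]),cv2.approxPolyDP(k,4,True).reshape(-1,2).tolist()
for c in(T,S):print(yel(c))
yS=[(257,291),(299,273),(327,309),(275,331)]
Y=lambda q:np.array([(-.072,q-.008,.119),(.012,q-.008,.119),(.012,q-.092,.119),(-.072,q-.092,.119)])
h,w=0,0
yT=[(372,265),(372,231),(407,231),(407,265)]
def f(p):
    return np.r_[proj(T,W(p,D))-dT,proj(S,W(p,D))-dS,proj(T,W(p,Y(p[3])))-yT,proj(S,W(p,Y(p[3])))-yS].ravel()
r=least_squares(f,[.5,-.15,0,.005],loss="soft_l1");print(r.x,np.degrees(r.x[2]));print(f(r.x).reshape(-1,2).round(1).tolist())
p=r.x
print("well",W(p,[(-.03,-.05,.105)]))
for n,uv,z in(("jar",(410,201),.135),("amber",(286,231),.125),("tip",(453,219),.057)):print(n,back(T,uv,z))
print([W(p,[(-.03,y,.11)])[0].round(4).tolist() for y in(-.13,.0,.1)])
E
```

```text
((388.99208443271766, 247.48504837291117), [[373, 230], [372, 264], [405, 265], [406, 231]])
((290.39206484641636, 300.75234641638224), [[301, 271], [256, 290], [278, 331], [326, 309]])
[ 0.53537772 -0.09507811 -0.0293379   0.01410998] -1.6809376160316403
[[0.7, -1.2], [1.0, -0.2], [1.2, 0.9], [1.0, 0.1], [-1.1, -0.9], [4.7, -0.7], [-2.0, -0.0], [-4.1, -2.7], [0.0, -0.0], [0.1, -1.1], [-0.3, -0.4], [-0.0, 0.6], [-3.5, 0.0], [1.5, -2.4], [-0.5, -0.3], [1.8, 1.9]]
well [[ 0.50392394 -0.14417659  0.105     ]]
jar [ 0.6154173  -0.18030988  0.135     ]
amber [0.54662101 0.11880618 0.125     ]
tip [ 0.5770287  -0.30799563  0.057     ]
[[0.5016, -0.2241, 0.11], [0.5054, -0.0942, 0.11], [0.5083, 0.0058, 0.11]]
```

The fit gives mixer centre (0.535, -0.095), yaw -1.7° and guard about 14 mm open. The approach turns the tool +25.3° so the jaws lie along mixer y, shuts the fingers, and moves above the deck to the right of the guard.

```bash
python3 -m jog '[[[0,0,0,0,0,10],[0,0,0,0,0,10],[0,0,0,0,0,5.3],[0.037,-0.033,0,0,0,0],[0.037,-0.033,0,0,0,0],[0.037,-0.033,0,0,0,0],[0.037,-0.033,0,0,0,0],[0.037,-0.033,0,0,0,0],[0.037,-0.033,0,0,0,0],[0.036,-0.033,0,0,0,0],[0.036,-0.033,0,0,0,0]]]' 0
cat > st.py <<'E'
from h import *
from workcell import bot
from scipy.spatial.transform import Rotation as Ro
import sys
o=bot.get_obs();R=Ro.from_quat(o["tool_rot"]);p=o["eef_pos"]
c,s=np.cos(-.0293),np.sin(-.0293);d=p[:2]-[.5354,-.0951]
print("t",o["clock"],"mixer-frame tcp mm",(1e3*np.array([c*d[0]+s*d[1],-s*d[0]+c*d[1],p[2]])).round(1),"F",o["ft_force"].round(1),"w",o["grip_width"])
M=R.as_matrix();print("x heading",np.degrees(np.arctan2(M[1,0],M[0,0])),"z",M[:,2].round(3))
for a in sys.argv[1:]:
    m=np.float64(a.split(","))/1e3;t=np.r_[W([.5354,-.0951,-.0293],[m])[0]]
    print(a,"-> tool mm",(1e3*R.inv().apply(t-p)).round(1))
E
python3 st.py=-1 2>/dev/null; python3 st.py -- 2>/dev/null; python3 st.py " -30,-106,135"
```

```text
clock: 1.58
eef_pos: [0.5125, -0.2023, 0.2284]
tool_rot: [1.0, -0.027, -0.001, -0.001]
ft_force: [0.4, -0.4, 0.6]
grip_width: -0.0001
t 1.575 mixer-frame tcp mm [ -19.7 -107.8  228.4] F [ 0.4 -0.4  0.6] w -7.727852553823988e-05
x heading -3.048719671028452 z [-0.003  0.003 -1.   ]
t 1.575 mixer-frame tcp mm [ -19.7 -107.8  228.4] F [ 0.4 -0.4  0.6] w -7.727852553823988e-05
x heading -3.048719671028452 z [-0.003  0.003 -1.   ]
 -30,-106,135 -> tool mm [-10.1  -1.3  93.4]
```

```bash
python3 -m jog '[[[-0.005,0,0.03,0,0,-1.3],[-0.005,0,0.03,0,0,0],[0,-0.001,0.03,0,0,0],[0,0,0.003,0,0,0],[0,0,0,0,0,0]]]'
python3 st.py " -30,-106,111"
python3 - <<'E'
from workcell import bot
import cv2,numpy as np
a=bot.camera("top")["pixels"][150:310,280:480];b=bot.camera("side")["pixels"][190:400,180:440]
a=cv2.resize(a,(400,320),interpolation=cv2.INTER_CUBIC);b=cv2.resize(b,(396,320),interpolation=cv2.INTER_CUBIC)
cv2.imwrite("pics/a1.png",np.hstack([a,b])[:,:,::-1])
E
```

```text
clock: 2.2
eef_pos: [0.506, -0.1969, 0.1328]
tool_rot: [1.0, -0.011, -0.001, -0.002]
ft_force: [-0.0, -0.0, 0.0]
grip_width: -0.0002
t 2.2 mixer-frame tcp mm [ -26.4 -102.6  132.8] F [-0. -0.  0.] w -0.0001930372316786941
x heading -1.2392367002117342 z [-0.002  0.003 -1.   ]
 -30,-106,111 -> tool mm [-3.6  3.4 21.8]
```

View pics/a1.png

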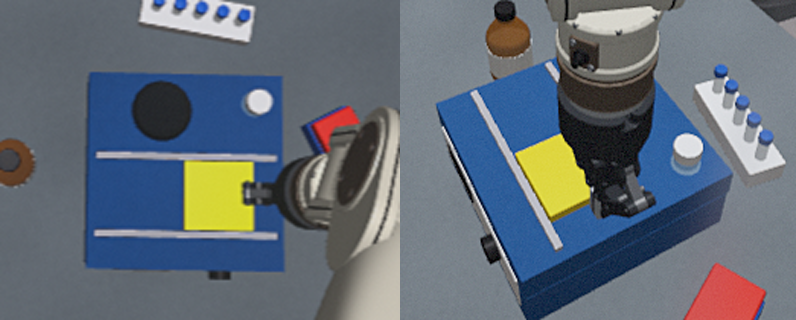

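The crop shows the finger ends at about (245-265,193), partly over the guard's right edge (253). I'll check this against the projection before descending.

Run:
```python
from h import *
from workcell import bot
T=bot.camera("top");p=bot.get_obs()["eef_pos"];S=bot.camera("side")
print("tcp px top",proj(T,[p]),"side",proj(S,[p]))
R=cv2.Rodrigues(np.array(T["rvec"]))[0];print("cam",-R.T@np.array(T["tvec"]))
for u in(405,406.5):print(back(T,(u,248),.119))
m=cv2.inRange(cv2.cvtColor(T["pixels"],cv2.COLOR_RGB2HSV),(22,120,150),(38,255,255));ys,xs=np.where(m[200:300]);print(xs.min(),xs.max(),ys.min()+200,ys.max()+200)
a=T["pixels"][220:275,365:425];b=S["pixels"][250:350,250:350]
cv2.imwrite("pics/a2.png",np.hstack([cv2.resize(a,(436,400),interpolation=0),cv2.resize(b,(364,400),interpolation=0)])[:,:,::-1])
```

```text
tcp px top [[418.59903296 246.41716673]] side [[313.01410803 327.07643931]]
cam [0.49104844 0.06080109 1.1737346 ]
[ 0.50323357 -0.16763767  0.119     ]
[ 0.5031967  -0.17126825  0.119     ]
372 406 230 265
```

View pics/a2.png

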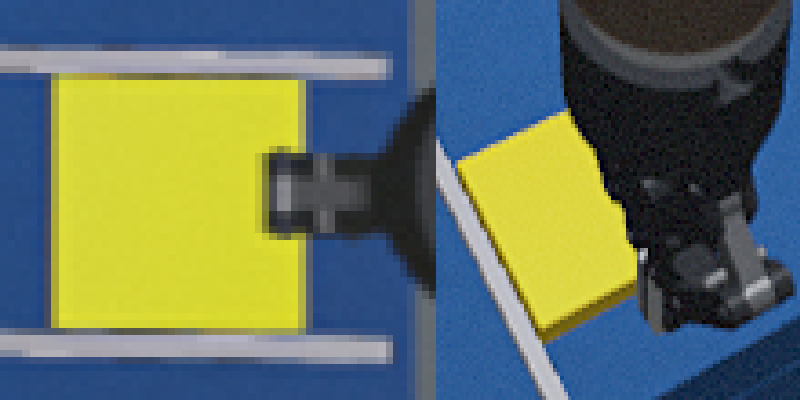

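The projected TCP is at top px (418.6,246), which is right of the guard edge at 406. The part overlapping the guard is the upper finger knuckles. I'll estimate how high the knuckles sit above the TCP.

Run:
```python
from h import *
from workcell import bot
S=bot.camera("side");p=bot.get_obs()["eef_pos"]
R=cv2.Rodrigues(np.array(S["rvec"]))[0];o=-R.T@np.array(S["tvec"])
for pic in[(790,270),(790,290),(765,305),(735,330),(700,325),(660,330),(640,310)]:
    uv=(250+(pic[0]-436)/3.64,250+pic[1]/4)
    d=R.T@[(uv[0]-S["cx"])/S["fx"],(uv[1]-S["cy"])/S["fy"],1]
    out=[]
    for x in(p[0]-.011,p[0]+.011):
        q=o+d*(x-o[0])/d[0];out.append((1e3*(q-p)[1:]).round(0).tolist())
    print(pic,"dy,dz vs tcp (front face, rear face)",out)
```

```text
(790, 270) dy,dz vs tcp (front face, rear face) [[-86.0, 148.0], [-60.0, 96.0]]
(790, 290) dy,dz vs tcp (front face, rear face) [[-86.0, 140.0], [-61.0, 86.0]]
(765, 305) dy,dz vs tcp (front face, rear face) [[-75.0, 117.0], [-48.0, 60.0]]
(735, 330) dy,dz vs tcp (front face, rear face) [[-61.0, 83.0], [-32.0, 22.0]]
(700, 325) dy,dz vs tcp (front face, rear face) [[-41.0, 56.0], [-9.0, -8.0]]
(660, 330) dy,dz vs tcp (front face, rear face) [[-14.0, 15.0], [21.0, -55.0]]
(640, 310) dy,dz vs tcp (front face, rear face) [[1.0, 7.0], [38.0, -64.0]]
```

Knuckles sit well above 40 mm, so there is clearance. I'll descend to 6 mm above the deck.

```bash
python3 -m jog '[[[-0.004,0.004,0.012,0,0,0],[0,0,0.008,0,0,0],[0,0,0,0,0,0]]]'
python3 st.py " -30,-100,111" " -30,-8,111"
```

```text
clock: 2.82
eef_pos: [0.5023, -0.2017, 0.1128]
tool_rot: [1.0, -0.011, 0.001, -0.001]
ft_force: [-0.2, 0.1, -0.8]
grip_width: 0.0001
t 2.825 mixer-frame tcp mm [ -30.  -107.5  112.8] F [-0.2  0.1 -0.8] w 6.753360658010181e-05
x heading -1.276536104337706 z [ 0.001  0.002 -1.   ]
 -30,-100,111 -> tool mm [ 0.  -7.5  1.8]
 -30,-8,111 -> tool mm [  0.7 -99.5   2. ]
```

```bash
python3 -m jog '[[[0,-0.01,0.001,0,0,0],[0,-0.01,0,0,0,0],[0,-0.01,0,0,0,0],[0,-0.01,0,0,0,0],[0,-0.01,0,0,0,0],[0,-0.01,0,0,0,0]]]'
python3 st.py " -30,-20,111"
```

```text
clock: 3.58
eef_pos: [0.5039, -0.1391, 0.1121]
tool_rot: [1.0, -0.012, 0.001, 0.001]
ft_force: [0.9, -2.8, -0.6]
grip_width: 0.0003
t 3.575 mixer-frame tcp mm [-30.2 -44.9 112.1] F [ 0.9 -2.8 -0.6] w 0.0003204373704378121
x heading -1.3241725234690334 z [ 0.002 -0.002 -1.   ]
 -30,-20,111 -> tool mm [  0.3 -24.9   1. ]
```

Pushing at about 2.8 N, as expected from the guard's friction. I'll go on to the stop.

```bash
python3 -m jog '[[[0,-0.01,0,0,0,0],[0,-0.008,0,0,0,0],[0,-0.004,0,0,0,0],[0,-0.003,0,0,0,0]]]'
python3 st.py
```

```text
clock: 4.08
eef_pos: [0.5048, -0.1117, 0.1122]
tool_rot: [1.0, -0.011, 0.001, 0.001]
ft_force: [0.3, -1.6, -0.7]
grip_width: 0.0003
t 4.075 mixer-frame tcp mm [-30.2 -17.5 112.2] F [ 0.3 -1.6 -0.7] w 0.00028240137114092143
x heading -1.261003448443391 z [ 0.002 -0.002 -1.   ]
```

```bash
python3 -m jog '[[[0,-0.003,0,0,0,0],[0,-0.003,0,0,0,0],[0,-0.002,0,0,0,0]]]'
python3 st.py
```

```text
clock: 4.45
eef_pos: [0.5052, -0.1036, 0.1127]
tool_rot: [1.0, -0.011, 0.001, 0.001]
ft_force: [0.1, -5.4, 0.3]
grip_width: -0.0002
t 4.45 mixer-frame tcp mm [-29.9  -9.4 112.7] F [ 0.1 -5.4  0.3] w -0.0001876636078008125
x heading -1.2967826999944378 z [ 0.003 -0.002 -1.   ]
```

```bash
python3 -m jog '[[[0,-0.003,0,0,0,0],[0,-0.002,0,0,0,0]]]'
python3 st.py
```

```text
clock: 4.7
eef_pos: [0.5052, -0.1035, 0.1127]
tool_rot: [1.0, -0.013, 0.001, 0.007]
ft_force: [0.2, -7.9, -0.3]
grip_width: 0.0001
t 4.7 mixer-frame tcp mm [-29.9  -9.3 112.7] F [ 0.2 -7.9 -0.3] w 7.723512074086486e-05
x heading -1.4930101717321724 z [ 0.002 -0.014 -1.   ]
```

The guard is at its stop. I'll back off, lift, and look at the well.

```bash
python3 -m jog '[[[0,0.01,0,0,0,0],[0,0.02,-0.03,-0.8,0,0],[0,0.03,-0.03,0,0,0],[0,0.04,0,0,0,0],[0,0.04,0,0,0,0],[0,0,0,0,0,0]]]'
python3 st.py
python3 - <<'E'
from workcell import bot
import cv2,numpy as np
a=bot.camera("top")["pixels"][180:300,310:430];b=bot.camera("side")["pixels"][200:390,200:400]
cv2.imwrite("pics/a3.png",np.hstack([cv2.resize(a,(400,400),interpolation=2),cv2.resize(b,(400,380),interpolation=2)[:400]] if 0 else [cv2.resize(a,(400,400),interpolation=2),cv2.resize(b,(400,400),interpolation=2)])[:,:,::-1])
E
```

```text
clock: 5.45
eef_pos: [0.5012, -0.2442, 0.1765]
tool_rot: [1.0, -0.011, 0.001, 0.01]
ft_force: [0.0, -0.1, -0.0]
grip_width: -0.0001
t 5.45 mixer-frame tcp mm [ -29.9 -150.   176.5] F [ 0.  -0.1 -0. ] w -7.202399147319257e-05
x heading -1.2978750032951893 z [ 0.002 -0.02  -1.   ]
```

View pics/a3.png

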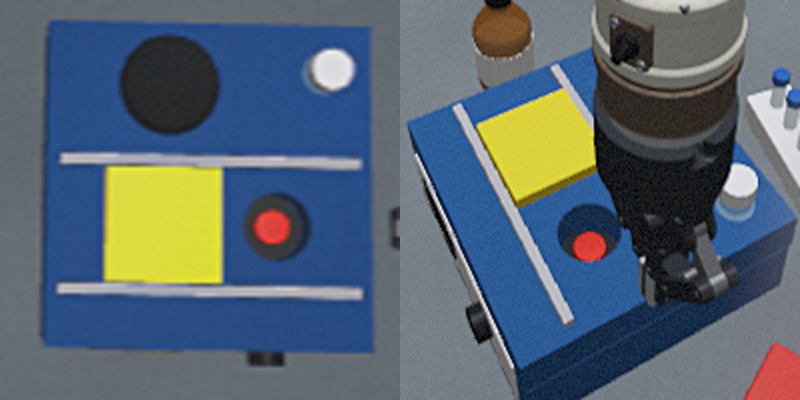

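The guard is fully aside, and the red key shows at crop (272,227) in top and (590,246) in side. Next I measure it.

```bash
python3 - <<'E'
from h import *
from workcell import bot
for n,(r0,r1,c0,c1) in(("top",(235,262,380,403)),("side",(290,345,275,320))):
    c=bot.camera(n);h=cv2.cvtColor(c["pixels"],cv2.COLOR_RGB2HSV)
    m=cv2.inRange(h,(0,120,90),(8,255,255))|cv2.inRange(h,(172,120,90),(180,255,255))
    ys,xs=np.where(m[r0:r1,c0:c1]);uv=((xs.min()+xs.max())/2+c0,(ys.min()+ys.max())/2+r0)
    uv2=(xs.mean()+c0,ys.mean()+r0);print(n,len(xs),xs.max()-xs.min()+1,ys.max()-ys.min()+1,uv2,back(c,uv2,.085).round(4))
    y=cv2.inRange(h,(22,120,150),(38,255,255)); k=max(cv2.findContours(y,0,2)[0],key=cv2.contourArea);M=cv2.moments(k)
    print(" guard",back(c,(M["m10"]/M["m00"],M["m01"]/M["m00"]),.118).round(4))
print("fit key",W([.5354,-.0951,-.0293],[(-.03,-.05,.085),(-.03,.035,.118)]))
E
python3 st.py " -30,-48,150"
```

```text
top 100 11 11 (np.float64(391.12), np.float64(247.78)) [ 0.5045 -0.1404  0.085 ]
 guard [ 0.5067 -0.0552  0.118 ]
side 194 17 14 (np.float64(294.27319587628864), np.float64(316.79896907216494)) [ 0.5062 -0.1411  0.085 ]
 guard [ 0.5061 -0.0574  0.118 ]
fit key [[ 0.50394809 -0.14419967  0.085     ]
 [ 0.50643823 -0.05923615  0.118     ]]
t 5.65 mixer-frame tcp mm [ -30.2 -146.8  176.1] F [ 0.7 -0.5 -0.6] w 0.00017577841793241298
x heading -1.0375658784492232 z [-0.    -0.019 -1.   ]
 -30,-48,150 -> tool mm [  1.3 -99.3  24.2]
```

```bash
python3 -m jog '[[[0.001,-0.03,0,1.1,0,0],[0,-0.035,0.005,0,0,0],[0.001,-0.035,0.01,0,0,0],[0,0,0.01,0,0,0],[0,0,0,0,0,0]]]'
python3 st.py " -29,-47,108"
```

```text
clock: 6.28
eef_pos: [0.5044, -0.1329, 0.1496]
tool_rot: [1.0, -0.005, -0.0, -0.002]
ft_force: [-0.2, 0.2, 0.0]
grip_width: 0.0002
t 6.275 mixer-frame tcp mm [-29.9 -38.7 149.6] F [-0.2  0.2  0. ] w 0.00021437472961791405
x heading -0.6029959022956038 z [-0.001  0.003 -1.   ]
 -29,-47,108 -> tool mm [ 0.8  8.4 41.5]
```

```bash
python3 -m jog '[[[0.001,0.008,0,0,0,0],[0,0,0.018,0,0,0],[0,0,0.018,0,0,0],[0,0,0,0,0,0]]]'
python3 st.py " -29,-47,92"
```

```text
clock: 6.78
eef_pos: [0.507, -0.1455, 0.1146]
tool_rot: [1.0, -0.007, 0.002, -0.0]
ft_force: [0.8, -0.8, 0.1]
grip_width: -0.0002
t 6.775 mixer-frame tcp mm [-26.9 -51.2 114.6] F [ 0.8 -0.8  0.1] w -0.0002085014872702637
x heading -0.8323314592930313 z [ 0.003  0.001 -1.   ]
 -29,-47,92 -> tool mm [-2.1 -4.2 22.6]
```

```bash
python3 -m jog '[[[-0.002,-0.004,0.002,0,0,0],[0,0,0,0,0,0]]]'
python3 st.py " -29,-47,92"
```

```text
clock: 7.02
eef_pos: [0.5058, -0.1427, 0.114]
tool_rot: [1.0, -0.008, 0.003, -0.0]
ft_force: [-0.6, 0.4, 0.5]
grip_width: 0.0003
t 7.025 mixer-frame tcp mm [-28.2 -48.5 114. ] F [-0.6  0.4  0.5] w 0.000283832897368856
x heading -0.9408512047459725 z [ 0.005  0.    -1.   ]
 -29,-47,92 -> tool mm [-0.9 -1.5 22. ]
```

```bash
python3 -m jog '[[[-0.001,-0.0015,0.006,0,0,0],[0,0,0.006,0,0,0],[0,0,0.006,0,0,0],[0,0,0.003,0,0,0]]]'
python3 st.py " -29,-47,77"
```

```text
clock: 7.52
eef_pos: [0.5057, -0.1412, 0.0928]
tool_rot: [1.0, -0.008, 0.004, 0.0]
ft_force: [0.7, -0.7, -1.2]
grip_width: -0.0
t 7.525 mixer-frame tcp mm [-28.4 -46.9  92.8] F [ 0.7 -0.7 -1.2] w -2.513380734716857e-05
x heading -0.9149477048106275 z [ 0.008 -0.    -1.   ]
 -29,-47,77 -> tool mm [-0.7  0.1 15.7]
```

In the well with no wall contact. I'll press slowly.

```bash
python3 -m jog '[[[0,0,0.003,0,0,0],[0,0,0.003,0,0,0],[0,0,0.003,0,0,0],[0,0,0.002,0,0,0]]]'
python3 st.py
```

```text
clock: 8.02
eef_pos: [0.5057, -0.1411, 0.0812]
tool_rot: [1.0, -0.008, 0.004, 0.0]
ft_force: [-1.5, 0.8, 3.6]
grip_width: -0.0
t 8.025 mixer-frame tcp mm [-28.3 -46.9  81.2] F [-1.5  0.8  3.6] w -2.6193937412595777e-05
x heading -0.9079998828253435 z [ 0.008 -0.    -1.   ]
```

```bash
python3 -m jog '[[[0,0,0.002,0,0,0],[0,0,0.002,0,0,0],[0,0,0.001,0,0,0],[0,0,0.001,0,0,0]]]'
python3 st.py
```

```text
clock: 8.52
eef_pos: [0.5058, -0.1412, 0.077]
tool_rot: [1.0, -0.008, 0.004, 0.0]
ft_force: [-4.6, 1.8, 13.1]
grip_width: -0.0004
t 8.525 mixer-frame tcp mm [-28.3 -46.9  77. ] F [-4.6  1.8 13.1] w -0.0004156344891654816
x heading -0.9114768151748277 z [ 0.009 -0.001 -1.   ]
```

The key is at its stop: z is 0.077 and the force is 13 N. Holding for about 1.4 s.

```bash
python3 -m jog '[[[0,0,0,0,0,0],[0,0,0,0,0,0],[0,0,0.0005,0,0,0],[0,0,0,0,0,0],[0,0,0.0005,0,0,0],[0,0,0,0,0,0],[0,0,0.0005,0,0,0],[0,0,0,0,0,0],[0,0,0.0005,0,0,0],[0,0,0,0,0,0],[0,0,0,0,0,0]]]'
python3 st.py
```

```text
clock: 9.9
eef_pos: [0.5057, -0.1412, 0.0771]
tool_rot: [1.0, -0.008, 0.005, 0.001]
ft_force: [-2.2, 0.6, 4.8]
grip_width: 0.0001
t 9.9 mixer-frame tcp mm [-28.3 -46.9  77.1] F [-2.2  0.6  4.8] w 5.753376479978748e-05
x heading -0.9115818027146725 z [ 0.01  -0.001 -1.   ]
```

Release straight up, then across to the left of the guard.

```bash
python3 -m jog '[[[0,0,-0.006,0,0,0],[0,0,-0.01,0,0,0],[0,0,-0.02,0,0,0],[0,0,-0.03,0,0,0],[0,0,-0.03,0,0,0],[0,0,0,0,0,0]]]'
python3 st.py " -30,107,170"
```

```text
clock: 10.65
eef_pos: [0.5053, -0.1412, 0.1759]
tool_rot: [1.0, -0.008, 0.005, 0.0]
ft_force: [-0.0, 0.2, -0.1]
grip_width: -0.0
t 10.65 mixer-frame tcp mm [-28.8 -47.  175.9] F [-0.   0.2 -0.1] w -1.0234963142435908e-05
x heading -0.9107215968604346 z [ 0.009 -0.001 -1.   ]
 -30,107,170 -> tool mm [   0.8 -154.     5.8]
```

```bash
python3 -m jog '[[[0,-0.03,0,0,-0.5,0.8],[0,-0.04,0,0,0,0],[0,-0.04,0,0,0,0],[0,-0.04,0,0,0,0],[0,0,0,0,0,0]]]'
python3 st.py " -30,107,111"
```

```text
clock: 11.28
eef_pos: [0.5073, -0.0028, 0.1708]
tool_rot: [1.0, -0.006, -0.003, -0.006]
ft_force: [-0.5, -0.3, 0.1]
grip_width: 0.0003
t 11.275 mixer-frame tcp mm [-30.7  91.4 170.8] F [-0.5 -0.3  0.1] w 0.00026584590690815904
x heading -0.6351965623236769 z [-0.006  0.011 -1.   ]
 -30,107,111 -> tool mm [  1.4 -14.9  60. ]
```

```bash
python3 -m jog '[[[0,-0.015,0,-0.6,0,0.8],[0,0,0.02,0,0,0],[0,0,0.015,0,0,0],[0,0,0,0,0,0]]]'
python3 st.py " -30,107,111"
python3 - <<'E'
from workcell import bot
import cv2,numpy as np
a=bot.camera("top")["pixels"][180:300,270:430];b=bot.camera("side")["pixels"][180:380,180:400]
cv2.imwrite("pics/a4.png",np.hstack([cv2.resize(a,(400,300),interpolation=2),cv2.resize(b,(330,300),interpolation=2)])[:,:,::-1])
E
```

```text
clock: 11.78
eef_pos: [0.5065, -0.0033, 0.1337]
tool_rot: [1.0, -0.006, -0.004, -0.005]
ft_force: [0.9, 1.4, 0.7]
grip_width: 0.0001
t 11.775 mixer-frame tcp mm [-31.6  90.9 133.7] F [0.9 1.4 0.7] w 7.156761798149532e-05
x heading -0.6743566667535087 z [-0.008  0.009 -1.   ]
 -30,107,111 -> tool mm [  2.1 -15.8  22.9]
```

View pics/a4.png

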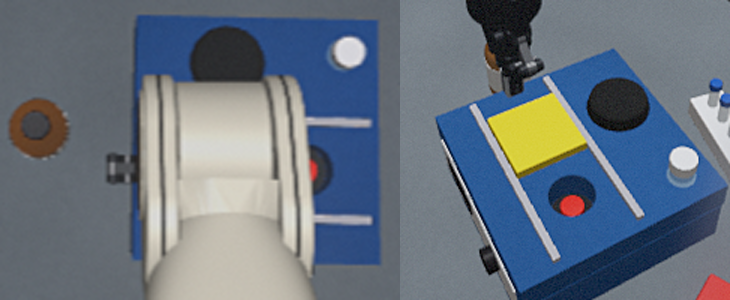

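The key is up, and the fingers are left of the guard near crop (515,85). The last sideways shift did nothing, so I'll check the joints.

Run:
```python
from workcell import bot
o=bot.get_obs();print(o["joint_pos"].round(3),o["joint_vel"].round(3),o["ft_force"].round(1))
```

```text
[-0.012  0.323 -0.142  1.111  0.009  3.141] [ 0.007 -0.011  0.016  0.001  0.002 -0.001] [-0.2 -1.  -0.3]
```

Joint 6 is at its limit. I'll turn the tool back by 6° first, then shift.

```bash
python3 -m jog '[[[0,0,0,0,0,-6],[0,-0.008,0,-0.5,0,0],[0,-0.008,0,0,0,0],[0,0,0,0,0,0]]]'
python3 st.py " -30,106,112"
```

```text
clock: 12.38
eef_pos: [0.5076, 0.0132, 0.1375]
tool_rot: [0.999, 0.046, -0.0, -0.0]
ft_force: [0.7, -0.5, -0.5]
grip_width: -0.0001
t 12.375 mixer-frame tcp mm [-31.  107.4 137.5] F [ 0.7 -0.5 -0.5] w -0.00014179144738345247
x heading 5.22635513113881 z [-0.001  0.    -1.   ]
 -30,106,112 -> tool mm [ 0.8  1.5 25.5]
```

```bash
python3 -m jog '[[[0.001,0,0.013,0,0,0],[0,0.001,0.011,0,0,0],[0,0,0,0,0,0]]]'
python3 st.py " -30,88,112" " -30,2,112"
```

```text
clock: 12.75
eef_pos: [0.5083, 0.0124, 0.1114]
tool_rot: [0.999, 0.045, -0.001, -0.0]
ft_force: [-0.4, 0.4, 0.3]
grip_width: -0.0001
t 12.75 mixer-frame tcp mm [-30.2 106.6 111.4] F [-0.4  0.4  0.3] w -0.00010378896173284144
x heading 5.207356562232641 z [-0.001  0.    -1.   ]
 -30,88,112 -> tool mm [-2.  18.5 -0.6]
 -30,2,112 -> tool mm [-12.3 103.9  -0.6]
```

```bash
python3 -m jog '[[[-0.001,0.01,-0.001,0,0,0],[-0.001,0.01,0,0,0,2],[-0.001,0.01,0,0,0,2],[-0.001,0.01,0,0,0,2],[0,0.01,0,0,0,0],[0,0.01,0,0,0,0],[0,0.01,0,0,0,0]]]'
python3 st.py " -30,2,112"
```

```text
clock: 13.62
eef_pos: [0.5068, -0.0613, 0.1129]
tool_rot: [1.0, -0.011, 0.0, -0.002]
ft_force: [0.5, 3.4, -0.6]
grip_width: 0.0001
t 13.625 mixer-frame tcp mm [-29.5  32.9 112.9] F [ 0.5  3.4 -0.6] w 6.075529068515089e-05
x heading -1.2140147938371193 z [ 0.     0.004 -1.   ]
 -30,2,112 -> tool mm [-0.7 30.9  0.8]
```

```bash
python3 -m jog '[[[0,0.01,0,0,0,0],[0,0.01,0,0,0,0],[0,0.006,0,0,0,0],[0,0.003,0,0,0,0],[0,0.003,0,0,0,0]]]'
python3 st.py
```

```text
clock: 14.25
eef_pos: [0.5059, -0.0919, 0.1129]
tool_rot: [1.0, -0.01, 0.0, -0.007]
ft_force: [1.0, 13.6, 2.5]
grip_width: -0.0003
t 14.25 mixer-frame tcp mm [-29.6   2.3 112.9] F [ 1.  13.6  2.5] w -0.0002992385141147585
x heading -1.1487645717977166 z [ 0.     0.014 -1.   ]
```

```bash
python3 -m jog '[[[0,0.003,0,0,0,0],[0,0.003,0,0,0,0],[0,0.003,0,0,0,0]]]'
python3 st.py
```

```text
clock: 14.62
eef_pos: [0.5059, -0.0917, 0.113]
tool_rot: [1.0, -0.007, 0.0, -0.017]
ft_force: [0.8, 9.6, 1.6]
grip_width: -0.0002
t 14.625 mixer-frame tcp mm [-29.6   2.5 113. ] F [0.8 9.6 1.6] w -0.00018763397045590028
x heading -0.7606462467474123 z [ 0.001  0.034 -0.999]
```

At the shut stop: the TCP has stalled at y = 2.5 mm, as predicted. I'll back off, lift, move clear and check.

```bash
python3 -m jog '[[[0,-0.012,0,0,0,0],[0,0,-0.03,0,0,0],[0,0,-0.04,0,0,0],[0,0,-0.04,0,0,0],[-0.05,0,0,0,0,0],[-0.05,0,0,0,0,0],[-0.05,0,0,0,0,0],[-0.04,0,0,0,0,0],[0,0,0,0,0,0],[0,0,0,0,0,0]]]'
python3 st.py
python3 - <<'E'
from h import *
from workcell import bot
P=[]
for n in("top","side"):
    c=bot.camera(n);h=cv2.cvtColor(c["pixels"],cv2.COLOR_RGB2HSV);y=cv2.inRange(h,(22,120,150),(38,255,255));k=max(cv2.findContours(y,0,2)[0],key=cv2.contourArea);M=cv2.moments(k)
    print(n,"guard",back(c,(M["m10"]/M["m00"],M["m01"]/M["m00"]),.118).round(4));P.append(cv2.resize(c["pixels"],(400,250),interpolation=3) if n=="side" else cv2.resize(c["pixels"][120:320,200:520],(400,250)))
cv2.imwrite("pics/a5.png",np.hstack(P)[:,:,::-1])
E
```

```text
clock: 15.88
eef_pos: [0.311, -0.0835, 0.2268]
tool_rot: [1.0, -0.006, 0.001, -0.008]
ft_force: [-0.7, 0.1, -0.4]
grip_width: -0.0002
t 15.875 mixer-frame tcp mm [-224.7    5.1  226.8] F [-0.7  0.1 -0.4] w -0.0002307643579163475
x heading -0.722057820397698 z [ 0.001  0.016 -1.   ]
top guard [ 0.5041 -0.1406  0.118 ]
side guard [ 0.5048 -0.1434  0.118 ]
```

View pics/a5.png

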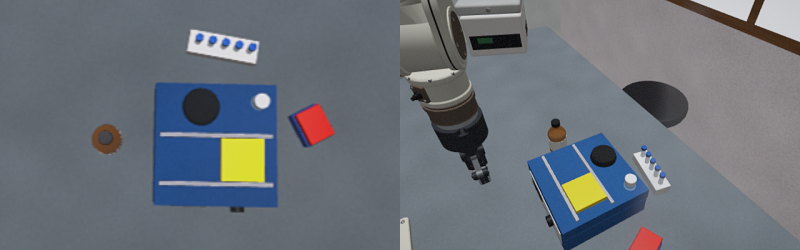

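The guard at crop (243,160) has moved 85 mm from its open position, so it is fully shut over the well. Everything else stands where it was, and the robot is clear.

```bash
python3 -c "
from workcell import bot
print(bot.job_done(), bot.get_obs()['clock'])"
```

```text
the job is handed in; nothing more can be done
the job is handed in; nothing more can be done
```

The job is done and handed in at about 16 s on the robot's clock (limit 51 s). No verdict is reported, so the checks below are my own measurements.

**What I did:** With shut fingertips I pushed the guard fully open. I then pressed the red key to its stop and held it there for about 1.4 s, then let it spring up and pushed the guard shut.

**Last checks:**
- **Guard:** it stalled against the stop at both ends. The top camera shows 85.4 mm between the open and shut positions, and the side camera 86 mm, against a nominal 85 mm.
- **Key:** the fingertip reached z = 0.077 m, which is the fully pressed depth. The highest force I read while pressing was 13 N (limit 40 N), taken at the end of each move. The camera showed the key visible in the well again after release, but I did not measure its height, and the guard now covers it.
- **Surroundings:** in the final pictures the jar, bottle, tip box and tube rack look unmoved and upright, judged by eye only. The robot is clear of everything.

**What disagreed or went wrong:**
- My first estimate of the mixer's position was about 3 mm off along its y axis. I corrected it from a view of the key before reaching into the well.
- Joint 6 read 3.141 rad, right at its 3.14 limit, while I was moving left of the guard, and one sideways shift did nothing. I turned the tool back 6° and carried on. No fault was reported, but I can't confirm that the judge counts this as within range.

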